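# Pin the sprung leaf of the cap tester to its base

### The arm

A 6-joint arm with a two-finger parallel gripper is mounted at the origin on the work surface. World frame = base frame: x ahead of the robot, y to its left, z up, the work surface at z = 0. Lengths are in m, angles in rad, forces in N, time in s.
With the tool pointing down it reaches from about 0.25 to 0.775 m from the base axis. Payload 8.9 kg.
Tool frame: the origin (TCP) lies at the very end of the fingers, on their centre line; the grasp point (between the pads) lies 19 mm behind it (manip.grasp_offset is the distance from the TCP to the grasp point, in m); y points along the fingers, x is the direction in which the jaws open and shut, and the axes are right-handed (so a half turn about y gives the same grasp; the last joint's range is limited). The gripper opens to 85 mm and grips with 20 to 120 N. Pads are 22 mm wide; open, the fingers measure 114 mm over their backs; the gripper's body (76 mm by 85 mm) begins 54 mm behind the grasp point. The pads swing forward as they close: fully open they stand 13 mm farther back than shut.
Start: joints at [1.047, 0.291, -0.153, 1.127, 0, 1.431], TCP at [0.197, 0.487, 0.231] pointing down, gripper open.
Joint ranges: [-2.52, 2.52], [-0.91, 1.74], [-1.3, 1.37], [-1.96, 2.02], [-1.52, 1.47], [-3.14, 3.14]. Speed limits (rad/s): [2.22, 2.22, 2.79, 3.14, 3.14, 3.14].

### API

Orientations are given as a rotation vector (axis times angle).
In Python, from station import manip, effector, kinematics, imaging, job_done gives the robot as it stands. The module is installed in compiled form; this text tells all that it offers. Calls block until the motion is done:
- manip.move_ptp(position, orientation): joint-space move of the TCP to a pose.
- manip.line_to(position, max_speed=0.15, frame=None, stop_force=None): straight line of the TCP; frame=None keeps the orientation; max_speed is the mean speed in m/s. With stop_force (N) it stops when the force on the tool has changed by that much, and returns True; else False.
- manip.set_joints(angles): joint-space move.
- effector.gripper_open() and effector.close(grip_force=None): open the fingers fully, or close them until they stop; grip_force is the grip in N (None keeps the last).
- manip.hold(seconds).
- kinematics.solve_ik(position, orientation): joint angles nearest the present ones, or None.
- imaging.camera(name): name is "side" or "top"; returns (picture, depth): 420x560x3 uint8, blue, green, red; 420x560 float32, m along the optical axis (not along the pixel's ray), 0 where there is no reading.
- imaging.camera_model(name): a dict with "K" (3x3 intrinsics, pixels), "R" (3x3) and "t" (3): a world point X has camera coordinates R X + t. Camera axes: x right, y down, z forward; pixel columns grow to the right and rows downward; lengths in m; the calibration is good to about 2 mm. A picture is of the moment at which its call begins. camera_model takes no time and is no camera call.
A pose or a line that the arm cannot do raises manip.IKError and nothing moves.
- job_done(): hands the job in, once; it reports no verdict.
Readings, each from a call of its own:
- manip.current_time(): time.
- manip.current_joint_positions(): joint angles.
- manip.current_qd(): joint speeds.
- manip.current_effort(): joint torques, N m.
- manip.current_tcp_pos(): TCP position.
- manip.current_tool_rot(): TCP orientation.
- manip.current_force(): force on the tool from outside, world axes, zero at the start.
- manip.current_moment(): the same for the moment, N m.
- manip.current_gripper_width(): opening from 0.0 (shut) to 1.0 (fully open).
Only numpy, scipy, OpenCV 4.12 (cv2) and the standard library are available. Lean on these libraries where they do the work, as an engineer would, in place of code of your own. Each camera call takes 0.05 s, during which the arm holds its last target.

### The job

Take the hinge pin with the flat handle out of the wooden rest and put it into the hole of the cap tester's sprung leaf. With the pin in that hole, draw the leaf against its spring, feeling with light presses for the hidden hole in the knuckle underneath, then push the pin gently home through both, until its collar is fully down on the leaf, and let go. Never force it, and leave the other pin, caps, jars and bottles where they are.

Things in the scene. Friction and masses are not known exactly. Their poses are not given: they have to be found in the camera images.
- fixture: Cap tester, grey bench stand fixed to the table. Origin on its underside, straight below the leaf's hole when the leaf is at its stop; z up, y along its long side. Footprint x -52 to +52, y -95 to +135 mm. All below z = 57 mm but for a frosted cap on the leaf's side arm (106 mm out at +x, top about 110 mm).
- knuckle (a point): Point on the fixture's x = y = 0 at the top face (z = 34 mm) of the lower knuckle, a fixed flat plate hidden under the leaf, 20 mm thick, with one through hole of 14 mm, free space below. THE HOLE IS NOT AT THIS POINT: it lies on fixture x = 0 at an unmeasured y between +10 and +30 mm, different every time. Elsewhere the plate stops the pin.
- leaf (a joint): Travel of the leaf along the fixture's +y, in m: 0 = at its stop, where a spring holds it (about 3 N); 0.042 = end (about 5 N). Let go, it springs back. The leaf is an aluminium slab, x -30 to +30, y -55 to +55 mm about its hole, z 35 to 57 mm, and only slides along y; a steel rod runs from its +y end into the spring housing.
- leaf_hole (a point): Centre of the mouth of the leaf's vertical through hole (upper knuckle), in its top face 57 mm above the table; 14 mm in diameter, 22 mm deep; moves with the leaf, axes as the fixture's.
- pin: Steel hinge pin, about 120 g, tip down in the rest; lifts straight up. Origin: end face of the tip; z up. Shaft 12 mm in diameter, 44 mm long, last 3 mm tapering to 8 mm; collar 24 mm in diameter, z 44 to 48 mm; flat handle z 48 to 84 mm, 12 mm thick along x (grip here), 28 mm wide along y. Fully home, its origin is 44 mm below leaf_hole.
- rest: Light wooden block fixed to the table, 50 (x) x 90 (y) x 36 mm high, origin at the centre of its underside, with two blind holes 30 mm deep and 13.5 mm in diameter at y = -24 and +24 mm, one for each pin; which pin is in which differs.
- short_pin: Not the one to use: steel pin with a round knob 22 mm across and a shaft 36 mm long, 50 mm long overall, standing in the rest's other hole. Origin at its tip.
- flip_cap: Bystander: frosted flip-top cap, 32 mm across, 24 mm high, its lid standing open; origin at the centre of its underside.
- disc_cap: Bystander: gold-coloured round dispensing cap, 36 mm across, 36 mm high; origin at the centre of its underside.
- wide_cap: Bystander: white screw cap, 52 mm across, 22 mm high; origin at the centre of its underside.
- white_jar: Bystander: white jar, 60 mm across, 85 mm high; origin at the centre of its underside.
- amber_jar: Bystander: amber jar with black cap, 54 mm across, 80 mm high; origin at the centre of its underside.
- blue_bottle: Bystander: blue bottle with white cap, 54 mm across, 110 mm high; origin at the centre of its underside.
- pin_collar (a point): Point on the pin's axis at the underside of its collar, 44 mm above its tip.
Not all that is in view belongs to the job. What is shaped like the pin but black or green is not meant.

How it is judged:
By the outcome, as a careful person would: the job done as asked, in the order asked, and still so for the second after the job is handed in, with the robot touching nothing.
It also fails if it takes over 61 s, if anything falls off the work surface, if the arm or the gripper's body presses on something with over 40 N, if the wrist force passes 120 N, or if a joint passes its speed limit or range.

## Working session

There is one attempt and no reset: what is moved stays moved. The work goes in short steps, each a Python script; the robot and the scene stay as the last script left them, time stands still between calls to the robot, and variables do not carry over. Pictures are saved under pics/ and viewed, and the job is handed in when it is done.

```bash
mkdir -p pics; ls; python3 - <<'E'
from station import manip, effector, kinematics, imaging
import cv2, numpy as np
for n in ("top","side"):
    p,d=imaging.camera(n); cv2.imwrite(f"pics/{n}0.png",p); np.save(f"{n}0d.npy",d)
    m=imaging.camera_model(n); print(n,np.round(m["K"],1).tolist(),np.round(m["R"],3).tolist(),np.round(m["t"],3).tolist())
print(manip.current_time(),manip.current_tool_rot(),manip.grasp_offset)
E
```

```text
pics
top [[394.1, 0.0, 274.2], [0.0, 394.1, 214.6], [0.0, 0.0, 1.0]] [[-0.027, -1.0, 0.004], [-0.983, 0.026, -0.182], [0.181, -0.009, -0.983]] [0.048, 0.569, 1.104]
side [[435.9, 0.0, 270.0], [0.0, 435.9, 203.5], [0.0, 0.0, 1.0]] [[0.823, -0.568, -0.019], [-0.456, -0.642, -0.617], [0.338, 0.516, -0.787]] [-0.421, 0.302, 0.84]
0.1 [-1.36751836 -0.92051536  0.92217002] 0.0187
```

View pics/top0.png

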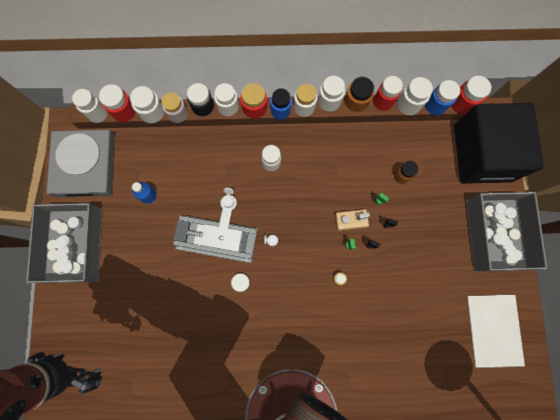

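View pics/side0.png

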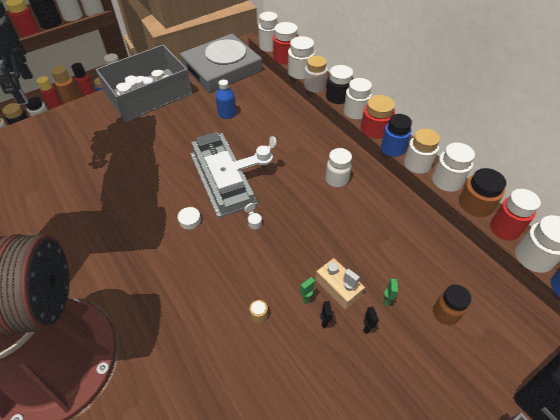

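The top view shows the fixture at about (215,238), with the leaf hole near (221,238). The rest is at (352,220), and the black and green look-alikes stand around it. I'll enlarge both.

```bash
python3 - <<'E'
import cv2, numpy as np
t=cv2.imread("pics/top0.png"); s=cv2.imread("pics/side0.png")
def cr(i,x,y,w,h,k): return cv2.resize(i[y:y+h,x:x+w],None,fx=k,fy=k,interpolation=cv2.INTER_CUBIC)
a=cr(t,325,185,80,72,5);b=cr(s,300,245,80,72,5)
c=cr(t,165,180,120,90,3.3333);d=cr(s,180,125,120,90,3.3333)
cv2.imwrite("pics/crop0.png",np.vstack([np.hstack([a,b])[:300],np.hstack([c,d])[:300]]))
E
```

```text
(no output)
```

View pics/crop0.png

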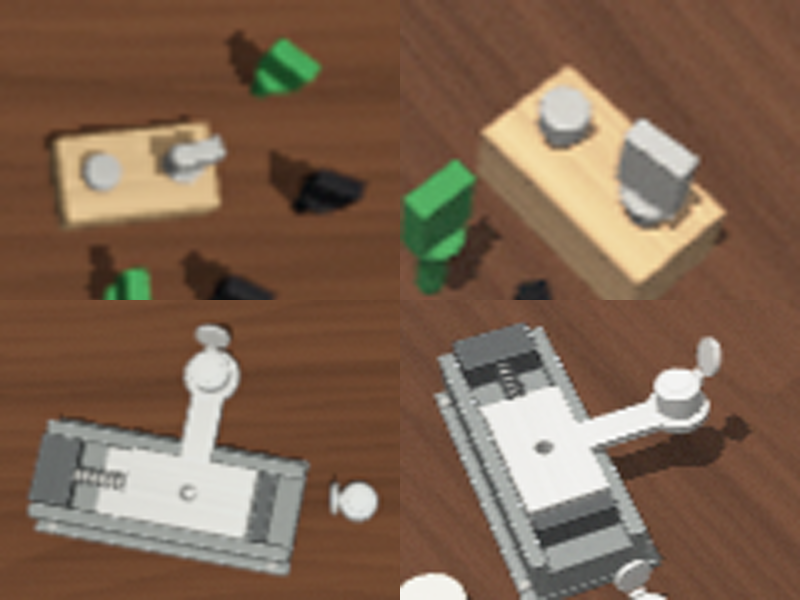

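Candidates are the steel flat handle at top (365,215) / side (350,280), the round knob at top (345,219) (short pin), and the green and black flat handles, which stand on the table outside the rest. The steel flat handle in the rest's right-hand hole fits the description: it is steel, flat and in the rest. The crop confirms it. Next I'll measure positions with the calibrated depth and rays.

```bash
cat > h.py <<'E'
import cv2, numpy as np
from station import manip, effector, kinematics, imaging
from scipy.spatial.transform import Rotation as Ro
def cloud(n,d):
    m=imaging.camera_model(n);K,R,t=m["K"],m["R"],np.array(m["t"])
    v,u=np.mgrid[:420,:560]
    c=np.stack([(u-K[0][2])/K[0][0]*d,(v-K[1][2])/K[1][1]*d,d],-1)
    return (c-t)@np.array(R)      # R^T(c-t)
def ray(n,uv,z):
    m=imaging.camera_model(n);K,R,t=np.array(m["K"]),np.array(m["R"]),np.array(m["t"])
    o=-R.T@t; d=R.T@np.linalg.inv(K)@np.array([uv[0],uv[1],1.]); return o+d*(z-o[2])/d[2]
def rect(P):
    r=cv2.minAreaRect((P[:,:2]*1000).astype(np.float32)); return r
E
python3 - <<'E'
from h import *
for n,box in (("top",(325,185,80,72)),("side",(300,245,80,72))):
    d=np.load(f"{n}0d.npy"); P=cloud(n,d); img=cv2.imread(f"pics/{n}0.png").astype(int)
    x,y,w,h=box; Q=P[y:y+h,x:x+w].reshape(-1,3); C=img[y:y+h,x:x+w].reshape(-1,3)
    sat=C.max(1)-C.min(1)
    wood=(Q[:,2]>.03)&(Q[:,2]<.041)&(C[:,2]>150)&(sat>50)
    print(n,"rest",rect(Q[wood]),Q[wood].mean(0).round(4),wood.sum())
    g=(sat<30)&(C[:,2]>90)
    hi=g&(Q[:,2]>.045)&(np.linalg.norm(Q[:,:2]-Q[g&(Q[:,2]>.075)][:,:2].mean(0),axis=1)<.03)
    ht=g&(Q[:,2]>.082)
    print(" handle all",rect(Q[hi]),hi.sum(),"top face",rect(Q[ht]),ht.sum(),Q[ht].mean(0).round(4))
    np.set_printoptions(suppress=True)
    kn=g&(Q[:,2]>.04)&(Q[:,2]<.065)
    print(" knob+collar mean",Q[kn].mean(0).round(4))
for n,box in (("top",(165,180,120,90)),("side",(180,125,120,90))):
    d=np.load(f"{n}0d.npy"); P=cloud(n,d); img=cv2.imread(f"pics/{n}0.png").astype(int)
    x,y,w,h=box; Q=P[y:y+h,x:x+w]; C=img[y:y+h,x:x+w]
    lf=((Q[...,2]>.050)&(Q[...,2]<.063)&(C.min(-1)>190)).astype(np.uint8)
    lf=cv2.morphologyEx(lf,cv2.MORPH_OPEN,np.ones((9,9)))
    nn,l,st,ce=cv2.connectedComponentsWithStats(lf); k=1+st[1:,4].argmax(); m=l==k
    print(n,"leaf",rect(Q[m]),Q[m].mean(0).round(4),st[k])
    f=(Q[...,2]>.012)&(Q[...,2]<.065)&((C.max(-1)-C.min(-1))<25)
    f=cv2.morphologyEx(f.astype(np.uint8),cv2.MORPH_OPEN,np.ones((9,9)))
    nn,l,st,ce=cv2.connectedComponentsWithStats(f); k=1+st[1:,4].argmax()
    print("  fixture",rect(Q[l==k]))
    # hole
    hull=cv2.convexHull(np.argwhere(m)[:,::-1].astype(np.int32)); mm=np.zeros(m.shape,np.uint8); cv2.fillConvexPoly(mm,hull,1)
    mm=cv2.erode(mm,np.ones((9,9)))
    gr=C.mean(-1); med=np.median(gr[mm>0]); W=np.where(mm>0,np.clip(med-25-gr,0,None),0)
    v,u=np.mgrid[:h,:w]; cu,cv_=(W*u).sum()/W.sum()+x,(W*v).sum()/W.sum()+y
    print("  hole px",cu,cv_,(W>0).sum(),"->",ray(n,(cu,cv_),.057).round(4), gr[int(cv_-y)-4:int(cv_-y)+5,int(cu-x)-4:int(cu-x)+6].astype(int))
E
```

```text
top rest ((553.8323974609375, -197.9351806640625), (50.468772888183594, 90.12688446044922), 4.924034118652344) [ 0.5512 -0.1942  0.0357] 369
 handle all ((555.653076171875, -221.757080078125), (28.241878509521484, 17.94948959350586), 89.03121185302734) 64 top face ((465.778076171875, -92.16780090332031), (17.92607879638672, 342.7701110839844), 34.8294677734375) 43 [ 0.5505 -0.2152  0.1152]
 knob+collar mean [ 0.551  -0.1839  0.0556]
side rest ((551.724365234375, -197.89849853515625), (51.49431228637695, 91.42155456542969), 4.680673122406006) [ 0.5454 -0.1998  0.0358] 653
 handle all ((550.140625, -223.040283203125), (17.285417556762695, 28.398574829101562), 8.906320571899414) 228 top face ((385.2842712402344, -352.98822021484375), (446.5179748535156, 27.830747604370117), 37.89635467529297) 107 [ 0.5424 -0.2304  0.1097]
 knob+collar mean [ 0.5474 -0.1959  0.0554]
top leaf ((512.7380981445312, 216.9253387451172), (44.62229919433594, 55.86651611328125), 88.2290267944336) [0.5152 0.2151 0.0569] [ 39  46  16  20 270]
  fixture ((514.3935546875, 207.9185333251953), (230.86520385742188, 93.61547088623047), 78.1949462890625)<stdin>:30: RuntimeWarning: invalid value encountered in scalar divide
Traceback (most recent call last):
ValueError: cannot convert float NaN to integer
```

```bash
python3 - <<'E'
from h import *
np.set_printoptions(suppress=True)
c0=np.array([.5548,-.2219])
for n,box in (("top",(325,185,80,72)),("side",(300,245,80,72))):
    d=np.load(f"{n}0d.npy"); P=cloud(n,d)
    Q=P.reshape(-1,3); near=(np.linalg.norm(Q[:,:2]-c0,axis=1)<.025)
    a=near&(Q[:,2]>.058)&(Q[:,2]<.095); t=near&(Q[:,2]>.086)&(Q[:,2]<.095)
    print(n,"handle",rect(Q[a]),a.sum(),"| top",rect(Q[t]),t.sum(),Q[t].mean(0).round(4),Q[a][:,2].max())
    kn=(np.linalg.norm(Q[:,:2]-np.array([.5508,-.174]),axis=1)<.02)&(Q[:,2]>.050)&(Q[:,2]<.065); print(" knob",Q[kn].mean(0).round(4),kn.sum())
for n,box in (("top",(165,180,120,90)),("side",(180,125,120,90))):
    d=np.load(f"{n}0d.npy"); P=cloud(n,d); img=cv2.imread(f"pics/{n}0.png").astype(int)
    x,y,w,h=box; Q=P[y:y+h,x:x+w]; C=img[y:y+h,x:x+w]; gr=C.mean(-1)
    lf=((Q[...,2]>.0535)&(Q[...,2]<.060)&(gr>195)).astype(np.uint8)
    lf=cv2.morphologyEx(lf,cv2.MORPH_CLOSE,np.ones((5,5)))
    lf=cv2.morphologyEx(lf,cv2.MORPH_OPEN,cv2.getStructuringElement(cv2.MORPH_ELLIPSE,(15,15)))
    nn,l,st,ce=cv2.connectedComponentsWithStats(lf); k=1+st[1:,4].argmax(); m=l==k
    print(n,"leaf",rect(Q[m]),Q[m].mean(0).round(4),st[k])
    f=(Q[...,2]>.012)&(Q[...,2]<.065)&((C.max(-1)-C.min(-1))<40)
    f=cv2.morphologyEx(f.astype(np.uint8),cv2.MORPH_OPEN,np.ones((11,11)))
    nn,l,st,ce=cv2.connectedComponentsWithStats(f); k=1+st[1:,4].argmax()
    print("  fixture",rect(Q[l==k]))
    p0=(221,238) if n=="top" else (223,169)
    print(gr[p0[1]-y-6:p0[1]-y+7,p0[0]-x-6:p0[0]-x+7].astype(int))
E
```

```text
top handle ((555.566162109375, -221.61395263671875), (11.751326560974121, 27.7183837890625), 13.579851150512695) 59 | top ((555.8228149414062, -221.64698791503906), (11.339607238769531, 27.67626953125), 12.404139518737793) 40 [ 0.5554 -0.2218  0.0899] 0.09342010134726737
 knob [ 0.551  -0.1735  0.0558] 44
side handle ((553.0224609375, -222.79315185546875), (13.880056381225586, 28.148029327392578), 15.117020606994629) 197 | top ((552.9429931640625, -222.49905395507812), (13.880056381225586, 27.53875160217285), 15.117020606994629) 89 [ 0.553  -0.2232  0.0895] 0.09328553169509407
 knob [ 0.5489 -0.1751  0.0557] 84
top leaf ((464.5173034667969, 127.66123962402344), (255.68777465820312, 79.21219635009766), 56.2342414855957) [0.506  0.1886 0.0642] [ 37  45  38  25 723]
  fixture ((513.1719970703125, 208.173828125), (230.86520385742188, 91.11957550048828), 78.1949462890625)
[[221 220 221 222 223 223 223 224 224 224 224 224 224]
 [222 223 223 223 223 223 223 223 222 222 223 224 224]
 [221 222 222 222 223 223 223 224 225 224 223 223 222]
 [221 221 222 220 210 188 184 200 217 224 225 224 225]

[... 780 characters left out ...]
36 238 237 237 238 238 238 239 239 238]
 [238 238 237 236 237 237 237 238 238 238 238 239 239]
 [239 238 236 236 238 238 237 238 238 238 237 239 239]
 [238 239 238 236 236 237 236 236 238 238 237 238 240]
 [237 238 238 232 209 169 164 191 223 237 239 239 239]
 [236 238 235 204 123 113 127 139 161 220 239 238 239]
 [237 238 226 168 111 112 127 140 163 221 239 239 238]
 [236 238 238 217 135 120 128 141 203 235 239 239 238]
 [237 237 238 239 232 209 195 225 238 237 238 239 239]
 [237 237 238 238 239 238 237 237 238 238 237 239 239]
 [237 237 238 238 238 238 237 237 238 239 238 239 240]
 [237 237 237 238 238 239 237 237 238 238 237 238 239]
 [237 237 237 237 238 239 238 236 237 238 238 238 239]]
```

```bash
python3 - <<'E'
from h import *
np.set_printoptions(suppress=True)
for n,p0,bg in (("top",(221,238),222),("side",(223,169),238)):
    img=cv2.imread(f"pics/{n}0.png").astype(int).mean(-1)
    w=img[p0[1]-6:p0[1]+7,p0[0]-6:p0[0]+7]
    m=(w<bg-12).astype(np.uint8); h=cv2.convexHull(np.argwhere(m)[:,::-1].astype(np.int32)); f=np.zeros_like(m); cv2.fillConvexPoly(f,h,1)
    # edge-weighted: interior=1, boundary by darkness
    core=cv2.erode(f,np.ones((3,3),np.uint8)); W=np.where(core>0,1,np.clip((bg-w)/75,0,1))*f
    v,u=np.mgrid[:13,:13]; c=np.array([(W*u).sum(),(W*v).sum()])/W.sum()+np.array(p0)-6
    print(n,c.round(2),W.sum().round(1),ray(n,c,.057).round(4))
    d=np.load(f"{n}0d.npy"); Q=cloud(n,d).reshape(-1,3); g=img.reshape(-1)
    near=np.linalg.norm(Q[:,:2]-[.509,.1885],axis=1)<.075
    y=np.array([.2045,.979]);x=np.array([.979,-.2045]); L=(Q[:,:2]-[.509,.1885])
    s=near&(abs(Q[:,2]-.057)<.003)&(g>195)&(abs(L@x)<.033)
    print(" leaf",rect(Q[s]),s.sum()); 
    far=(abs(L@x)<.07)&((L@y)>-.12)&((L@y)<.16)&(Q[:,2]>.008)&(Q[:,2]<.057)
    C=cv2.imread(f"pics/{n}0.png").astype(int).reshape(-1,3); far&=(C.max(1)-C.min(1))<25
    print(" fix",rect(Q[far]),far.sum())
E
```

```text
top [220.64 237.47] 18.2 [0.5062 0.1898 0.057 ]
 leaf ((509.29852294921875, 188.31680297851562), (109.36224365234375, 65.03778076171875), 77.61857604980469) 637
 fix ((520.5338745117188, 206.45326232910156), (230.9981231689453, 124.21192169189453), 78.46968841552734) 2119
side [222.73 168.76] 20.8 [0.5038 0.1894 0.057 ]
 leaf ((509.060791015625, 188.64205932617188), (113.71722412109375, 65.83647918701172), 78.09822082519531) 760
 fix ((519.3119506835938, 205.6107940673828), (234.31947326660156, 125.65953063964844), 78.44964599609375) 2484
```

```bash
python3 - <<'E'
from h import *
np.set_printoptions(suppress=True,precision=4)
c=np.array([.5543,-.2222]); a=np.deg2rad(13.7); jx=np.array([np.cos(a),np.sin(a)]); jy=np.array([-jx[1],jx[0]])
for n in ("top","side"):
    d=np.load(f"{n}0d.npy"); Q=cloud(n,d); C=cv2.imread(f"pics/{n}0.png").astype(int)
    L=Q[...,:2]-c; s=(np.abs(L).max(-1)<.13)&(Q[...,2]>.015)&(Q[...,2]<.12)
    nn,l,st,ce=cv2.connectedComponentsWithStats(s.astype(np.uint8))
    for k in range(1,nn):
        if st[k,4]<12: continue
        q=Q[l==k]; e=q[:,:2]-c; print(n,ce[k].round(0),st[k,4],C[l==k].mean(0).astype(int),"xyz",q.mean(0),"zmax",q[:,2].max(),"jx",(e@jx).min(),(e@jx).max(),"jy",(e@jy).min(),(e@jy).max())
E
```

```text
top [400. 176.] 44 [22 41 66] xyz [ 0.6794 -0.3483  0.0485] zmax 0.08196850710040161 jx 0.08432995426507671 0.09701882729250053 jy -0.15640618987921662 -0.14783020708215383
top [382. 198.] 97 [ 64 121  55] xyz [ 0.6071 -0.2807  0.0679] zmax 0.08851480239859855 jx 0.02537873475483694 0.05314232263483938 jy -0.08276721097330361 -0.059273107546913686
top [352. 219.] 557 [134 169 193] xyz [ 0.5516 -0.1962  0.0422] zmax 0.09342010134726737 jx -0.025661549055287697 0.035972145671296106 jy -0.024256350103886656 0.07138219257855967
top [391. 223.] 93 [29 30 36] xyz [ 0.5342 -0.3011  0.0689] zmax 0.0874295152973084 jx -0.04902477671622522 -0.02450695882864462 jy -0.08992360082584347 -0.06030549674167554
top [351. 244.] 83 [ 68 126  61] xyz [ 0.4764 -0.1818  0.0711] zmax 0.0860554844611115 jx -0.08021813700623208 -0.05173774288066922 jy 0.04718570098666572 0.06646315649285522
top [373. 244.] 85 [31 32 37] xyz [ 0.4738 -0.2446  0.0714] zmax 0.08908913561538416 jx -0.09532369554153973 -0.07028493314278407 jy -0.017876511650963267 0.007919538911585056
side [341. 281.] 1232 [138 171 192] xyz [ 0.5
[... 318 characters left out ...]
391. 290.] 232 [ 70 121  63] xyz [ 0.6033 -0.2846  0.0656] zmax 0.08721813494565593 jx 0.02219823863224212 0.048863402181460784 jy -0.08449874759963362 -0.05945133654898299
side [441. 298.] 71 [35 50 73] xyz [ 0.6772 -0.3484  0.0517] zmax 0.08122342979394712 jx 0.08173774584999143 0.09683741847403105 jy -0.15648876641537154 -0.147804716056195
side [327. 313.] 217 [32 32 34] xyz [ 0.4701 -0.2495  0.0677] zmax 0.08702732694550626 jx -0.09754418127660351 -0.07264589085085912 jy -0.019353371109084083 0.007574582837775872
side [371. 319.] 255 [32 31 33] xyz [ 0.5305 -0.3049  0.0667] zmax 0.08697187794405814 jx -0.051788620093240006 -0.027578617085327467 jy -0.08828576983338894 -0.0600973537717932
```

```bash
cat >> h.py <<'E'
def down(a):
    a=np.deg2rad(a); c,s=np.cos(a),np.sin(a)
    return Ro.from_matrix(np.array([[c,0,-s],[s,0,c],[0,-1,0]])).as_rotvec()
PIN=np.array([.5543,-.2222]); HOLE=np.array([.505,.1896]); FY=np.array([.2045,.979]); FX=np.array([.979,-.2045])
E
python3 - <<'E'
from h import *
np.set_printoptions(suppress=True,precision=4)
print(kinematics.solve_ik([*PIN,.18],down(13.7)),kinematics.solve_ik([*PIN,.058],down(13.7)))
for a in (78.2,-101.8): print(kinematics.solve_ik([*HOLE,.20],down(a)))
manip.move_ptp([*PIN,.18],down(13.7)); print(manip.current_time())
p,d=imaging.camera("side"); cv2.imwrite("pics/s1.png",p)
manip.line_to([*PIN,.058],max_speed=.12,stop_force=8); print(manip.current_tcp_pos(),manip.current_force(),manip.current_time())
p,d=imaging.camera("side"); cv2.imwrite("pics/s2.png",p[150:400,200:500].repeat(2,0).repeat(2,1))
E
```

```text
[-0.5036  0.4582 -0.0401  1.0724  0.      0.8281] [-0.5036  0.569  -0.2028  0.799   0.      0.8281]
[ 0.2236  0.3372 -0.1717  1.0619  0.      0.4295]
[ 0.2236  0.3372 -0.1717  1.0619  0.     -2.712 ]
2.9
[ 0.5548 -0.2225  0.0587] [-0.3476 -0.2633 -0.279 ] 4.1167
```

View pics/s2.png

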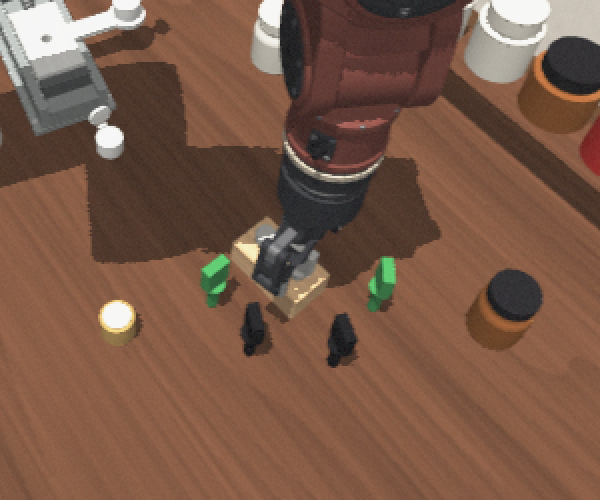

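The fingers straddle the steel handle at about (290,255) in this picture and are clear of the black and green decoys. Now I'll close and lift.

```bash
python3 - <<'E'
from h import *
np.set_printoptions(suppress=True,precision=4)
effector.close(grip_force=60); print(manip.current_gripper_width(),manip.current_tcp_pos(),manip.current_force(),manip.current_moment(),manip.current_time())
p=manip.current_tcp_pos()
manip.line_to([p[0],p[1],.10],max_speed=.06); print(manip.current_force(),manip.current_moment())
manip.line_to([p[0],p[1],.20],max_speed=.15); print(manip.current_gripper_width(),manip.current_force(),manip.current_time())
print(Ro.from_rotvec(manip.current_tool_rot()).as_matrix())
# above hole: TCP z = tip + .052 ; tip at .075
manip.move_ptp([*HOLE,.145],down(78.2)); manip.hold(.2)
print(manip.current_tcp_pos(),manip.current_force(),manip.current_moment(),manip.current_time())
for n in ("top","side"):
    p,d=imaging.camera(n); cv2.imwrite(f"pics/{n}3.png",p); np.save(f"{n}3d.npy",d)
t=cv2.imread("pics/top3.png");s=cv2.imread("pics/side3.png")
k=lambda i,x,y:cv2.resize(i[y:y+100,x:x+66],None,fx=6,fy=6,interpolation=cv2.INTER_CUBIC)
cv2.imwrite("pics/c3.png",np.hstack([k(t,190,180),k(s,190,100)]))
E
```

```text
0.12992092070374234 [ 0.5543 -0.2222  0.0581] [-0.8975 -0.2934  2.5122] [ 0.0781  0.0986 -0.0162] 4.8333
[-0.3983 -0.8079 -1.3025] [0.007  0.0287 0.0175]
0.12812750610852203 [ 0.1726  0.3237 -1.4348] 6.5
[[ 0.9716 -0.0013 -0.2368]
 [ 0.2368  0.0007  0.9716]
 [-0.0011 -1.      0.0009]]
[0.5055 0.1888 0.1451] [ 0.0186 -0.2638 -1.1036] [-0.0244  0.0074 -0.0001] 8.2417
```

View pics/c3.png

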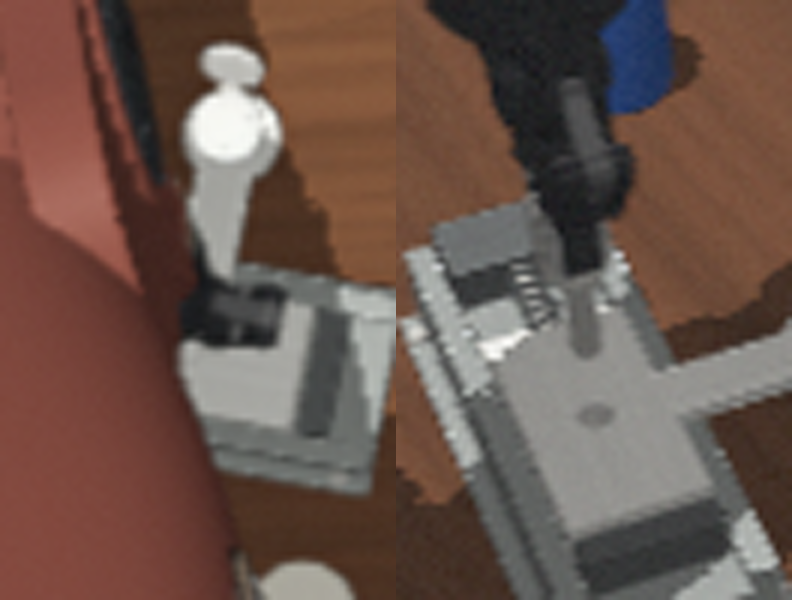

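In the side view the tip is at about (221.5,158.7) and the hole at about (223.5,169). Grip width and moment look good. I'll lower the pin to just above the leaf and compare the two in the same view.

```bash
python3 - <<'E'
from h import *
np.set_printoptions(suppress=True,precision=4)
manip.line_to([*HOLE,.119],max_speed=.06,stop_force=4); manip.hold(.2)
print(manip.current_tcp_pos(),manip.current_force(),manip.current_time())
p,d=imaging.camera("side"); cv2.imwrite("pics/side4.png",p)
m=imaging.camera_model("side");K,R,t=np.array(m["K"]),np.array(m["R"]),np.array(m["t"])
def pr(X): c=K@(R@X+t); return c[:2]/c[2]
T=manip.current_tcp_pos(); print("pred tip c",pr(np.array([T[0],T[1],T[2]-.052])),"collar",pr(np.array([T[0],T[1],T[2]-.008])),"hole",pr(np.array([*HOLE,.057])))
cv2.imwrite("pics/c4.png",cv2.resize(p[135:190,190:260],None,fx=10,fy=10,interpolation=cv2.INTER_CUBIC))
g=p.astype(int).mean(-1).astype(int); print(g[148:178,212:234])
E
```

```text
[0.5053 0.1897 0.1193] [-0.5849  0.0876 -1.7758] 9.125
pred tip c [222.7483 165.5605] collar [220.7965 152.6956] hole [223.1196 168.5111]
[[162 137  95  96  93  91  67  34  32  39  38  35  50  82  96  98  97  97
   79  74  85  89]
 [ 83  80  86  92  94  97  74  38  36  30  32  34  51  82  92  95  96  95
   84  80  88  89]
 [144 134  86  93  92  92  73  32  28  32  35  33  45  76  91  89  97  94
   96  81  70  88]
 [ 96  86  86  89  95  92  79  48  31  35  30  35  36  73 119 117  96  96
   95  91  88  88]
 [101 147 136  88  89  84  84  53  35  35  37  41  49  94 133 135 111  96
   94  97  94  89]
 [106 112  79  93  98  94  82  52  33  53  70  94 105 115 137 146 137 110
   94  96  86  82]
 [ 87  86 146 156 109 103  98  93 100 112 121 119 115 132 144 145 135 112
   97  95  99  97]
 [208 184 144 142 131 102  93 105 108 105 101 109 129 146 144 145 147 137
  109  96  97  86]
 [144 144 147 142 143 143 126 102  95  93  91 101 131 145 143 145 146 137
  115  95  98  96]
 [142 146 145 143 142 141 131 105  91  94  97 104 129 147 146 146 145 145
  133 111  99  97]
 [144 146 148 145 144 143 129 10
[... 1128 characters left out ...]
8 117 112 126 143 146 148 147
  147 146 147 147]
 [143 141 143 143 145 144 145 145 145 144 134 131 136 145 145 148 148 147
  146 146 146 147]
 [143 143 144 144 143 144 144 145 143 145 146 144 144 147 144 144 147 148
  147 147 146 144]
 [134 145 142 145 145 145 145 144 147 147 146 143 145 145 147 147 148 148
  148 146 145 149]
 [130 142 144 146 145 143 141 142 144 146 146 144 145 144 146 145 143 148
  148 146 148 146]
 [110 130 145 145 145 145 145 144 144 147 148 147 144 144 145 147 145 146
  148 148 146 150]
 [103 132 143 144 145 146 145 143 144 147 148 146 145 142 146 146 146 146
  149 149 147 145]
 [103 122 144 144 144 145 144 143 146 146 147 148 145 143 144 145 147 146
  149 149 148 147]]
```

View pics/c4.png

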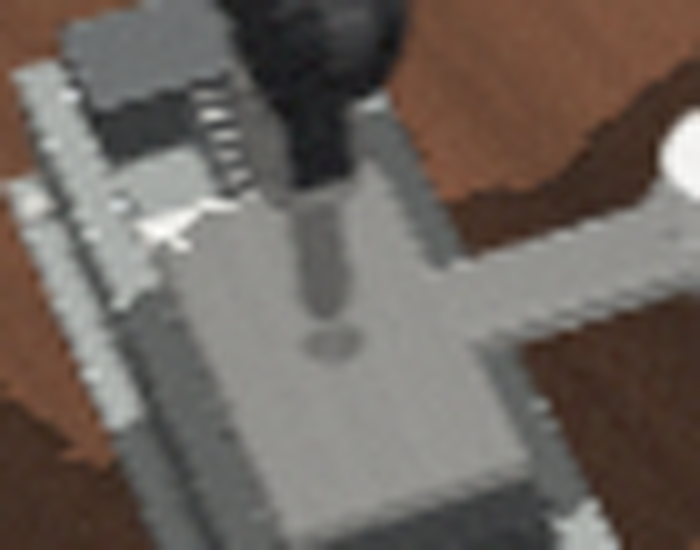

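The tip is at about (222.2,165.4) and the hole mouth at about (222.8,168.7). They align within about 1 mm, which is inside the taper's capture range. I'll apply a small correction and insert softly.

```bash
python3 - <<'E'
from h import *
np.set_printoptions(suppress=True,precision=4)
H=HOLE+[-.0002,-.0008]
r=manip.line_to([*H,.092],max_speed=.03,stop_force=4)
T=manip.current_tcp_pos();print(r,T,manip.current_force(),manip.current_moment(),manip.current_time())
p,d=imaging.camera("side"); cv2.imwrite("pics/side5.png",p)
cv2.imwrite("pics/c5.png",cv2.resize(p[135:190,190:260],None,fx=8,fy=8,interpolation=cv2.INTER_CUBIC))
E
```

```text
False [0.505  0.1889 0.0922] [ 0.1778 -0.2818 -1.3704] [ 0.0055 -0.0434 -0.0211] 10.225
```

View pics/c5.png

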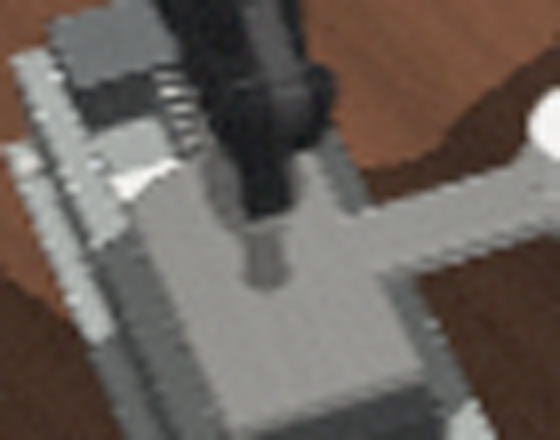

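The pin is in the leaf hole, with the tip at about z = 40 mm and no contact force. Next I'll draw the leaf and probe lightly. The first probe is at +3 mm, surely solid, to learn the plate height.

```bash
cat > probe.py <<'E'
from h import *
import sys
np.set_printoptions(suppress=True,precision=2)
H=HOLE+[-.0002,-.0008]; UP=.0895
def at(y,x=0): return H+FY*y+FX*x
def probe(y,x=0,low=.0800,f=4,v=.02):
    manip.line_to([*at(y,x),UP],max_speed=.04)
    F=manip.current_force(); 
    r=manip.line_to([*at(y,x),low],max_speed=v,stop_force=f)
    T=manip.current_tcp_pos(); G=manip.current_force()
    e=T[:2]-H
    print(f"y{y*1e3:.1f} {'stop' if r else 'FREE'} z{T[2]*1e3:.2f} ly{e@FY*1e3:.2f} lx{e@FX*1e3:.2f} | pre fy{F[:2]@FY:.2f} fx{F[:2]@FX:.2f} fz{F[2]:.2f} | fy{G[:2]@FY:.2f} fx{G[:2]@FX:.2f} fz{G[2]:.2f} t{manip.current_time():.2f}",flush=True)
    return r,T[2]
E
python3 - <<'E'
from probe import *
r,z0=probe(.003)
if not r: sys.exit("no plate contact")
for y in np.arange(.009,.0321,.002):
    r,z=probe(y)
    if (not r) or z<z0-.0018: print("FOUND",y); break
    if z>z0+.002: print("high stop",y); break
E
```

```text
y3.0 stop z86.05 ly2.75 lx0.08 | pre fy-1.57 fx0.36 fz-2.63 | fy-0.51 fx-0.39 fz4.88 t10.83
y9.0 stop z85.98 ly9.03 lx0.19 | pre fy-2.36 fx-1.52 fz0.49 | fy-0.29 fx-1.53 fz7.44 t11.50
y11.0 stop z85.98 ly10.87 lx0.13 | pre fy-2.77 fx0.11 fz0.39 | fy-0.29 fx-1.15 fz5.25 t12.08
y13.0 stop z85.76 ly12.90 lx0.16 | pre fy-2.64 fx-0.08 fz0.58 | fy-1.81 fx-0.16 fz6.97 t12.68
y15.0 stop z85.18 ly14.93 lx0.13 | pre fy-2.64 fx-0.04 fz0.24 | fy-0.70 fx1.10 fz2.72 t13.28
y17.0 stop z82.21 ly17.06 lx-0.03 | pre fy-3.49 fx-0.14 fz0.68 | fy1.82 fx1.68 fz-3.00 t13.95
FOUND 0.017
```

The hole is felt at about y = 17–17.5 mm: a 0.8 mm drop at 15 and a 3.8 mm drop at 17. I'll go down gently from there, correcting laterally.

```bash
python3 - <<'E'
from probe import *
for i in range(4):
    z=manip.current_tcp_pos()[2]
    r,zz=None,None
    manip.line_to([*at(.0174),z],max_speed=.02) if i==0 else None
    r=manip.line_to([*at(.0174),.0668],max_speed=.015,stop_force=5)
    T=manip.current_tcp_pos();G=manip.current_force();M=manip.current_moment();e=T[:2]-H
    print(r,T*1e3,e@FY*1e3,e@FX*1e3,"F",G[:2]@FY,G[:2]@FX,G[2],"M",M,manip.current_time(),flush=True)
    if not r or z-T[2]<.0005: break
p,d=imaging.camera("side"); cv2.imwrite("pics/c6.png",cv2.resize(p[125:190,180:260],None,fx=8,fy=8,interpolation=cv2.INTER_CUBIC))
E
```

```text
True [508.44 205.89  81.4 ] 17.472242534902 0.07144451193241795 F 1.0442408842808752 0.33573742236510284 1.741059076390426 M [ 0.1  -0.14 -0.  ] 14.5
False [508.3  205.92  66.59] 17.474603846460322 -0.07509376929384423 F 1.2851800063751075 1.4099928188990474 2.9194515618178367 M [ 0.66 -0.31 -0.02] 15.6
```

View pics/c6.png

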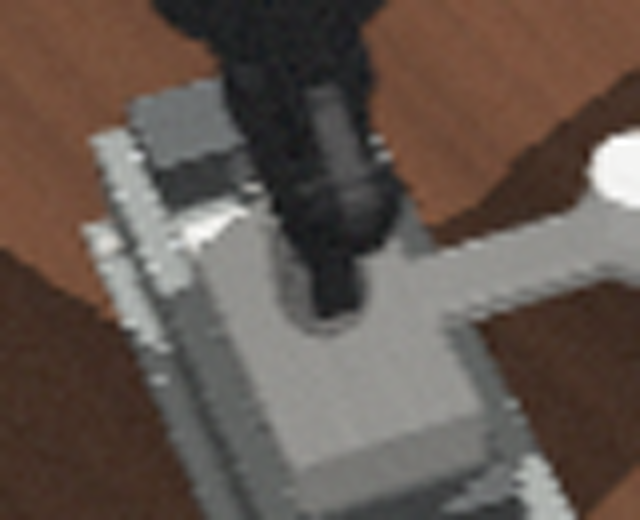

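The collar is about 1.6 mm above the leaf. Now the final gentle seat.

```bash
python3 - <<'E'
from probe import *
for i in range(3):
    z=manip.current_tcp_pos()[2]
    r=manip.line_to([*at(.0174),.0635],max_speed=.01,stop_force=8)
    T=manip.current_tcp_pos();G=manip.current_force();M=manip.current_moment();e=T[:2]-H
    print(r,T*1e3,e@FY*1e3,e@FX*1e3,"F",G[:2]@FY,G[:2]@FX,G[2],"M",M,manip.current_time(),flush=True)
    if r and z-T[2]<.0004: break
    if T[2]<.0651: break
E
```

```text
True [508.46 206.    65.18] 17.5814910673888 0.06252198625459733 F 0.20254781961421858 -0.03527127221852614 4.877464332969767 M [ 0.14  0.08 -0.04] 15.9333
True [508.41 205.98  65.13] 17.558544023904787 0.01741592105354321 F -0.29267761760312244 -1.1561023722721515 6.807948570678208 M [ 0.06  0.27 -0.  ] 16.1417
```

It stopped at z = 65.15 mm, against 65.0 expected when home, with both forces and moments low. I'll release, retreat upward and look.

```bash
python3 - <<'E'
from probe import *
effector.gripper_open(); print(manip.current_force(),manip.current_time())
T=manip.current_tcp_pos()
manip.line_to([T[0],T[1],.20],max_speed=.1)
manip.move_ptp([.42,-.02,.30],down(60)); manip.hold(.3); print(manip.current_force(),manip.current_time())
for n in ("top","side"):
    p,d=imaging.camera(n); cv2.imwrite(f"pics/{n}7.png",p); np.save(f"{n}7d.npy",d)
    Q=cloud(n,d).reshape(-1,3); L=Q[:,:2]-np.array(at(.0175)); s=(np.linalg.norm(L,axis=1)<.022)&(Q[:,2]>.05)
    q=Q[s]; top=q[(q[:,2]>.09)&(q[:,2]<.11)]; print(n,len(top),"handle top z median",np.median(top[:,2])*1e3,"rect",rect(top) if len(top)>3 else None)
    lf=(abs(L@FX)<.028)&(abs(L@FY)<.05)&(Q[:,2]>.05)&(Q[:,2]<.062)&(np.linalg.norm(L,axis=1)>.02); print(" leaf z",np.median(Q[lf][:,2])*1e3,lf.sum())
    k=(np.linalg.norm(L,axis=1)<.0125)&(Q[:,2]<.07)&(Q[:,2]>.055); print(" collar top z",np.sort(Q[k][:,2]*1e3))
t=cv2.imread("pics/top7.png");s=cv2.imread("pics/side7.png")
k=lambda i,x,y:cv2.resize(i[y:y+100,x:x+66],None,fx=6,fy=6,interpolation=cv2.INTER_CUBIC)
cv2.imwrite("pics/c7.png",np.hstack([k(t,175,185),k(s,190,110)]))
E
```

```text
[ 0.5  -0.09 -0.49] 16.85
[ 0.19  0.52 -0.02] 19.675
top 47 handle top z median 96.18973025990321 rect ((510.1955261230469, 204.51976013183594), (12.072101593017578, 26.309295654296875), 82.20519256591797)
 leaf z 56.98243299868736 516
 collar top z [55.1  56.04 56.98 57.28 57.91 58.03 58.03 58.09 58.6  59.21 59.35 59.91
 60.2  60.65 60.94 61.7  62.24 64.91 67.8  69.69 69.86]
side 3 handle top z median 93.57344404905928 rect None
 leaf z 57.47275239264495 181
 collar top z []
```

View pics/c7.png

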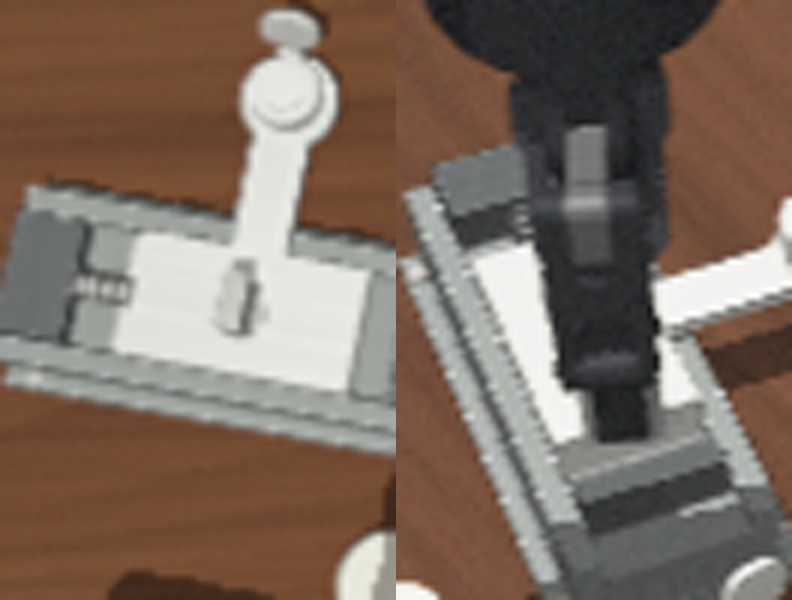

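View pics/side7.png

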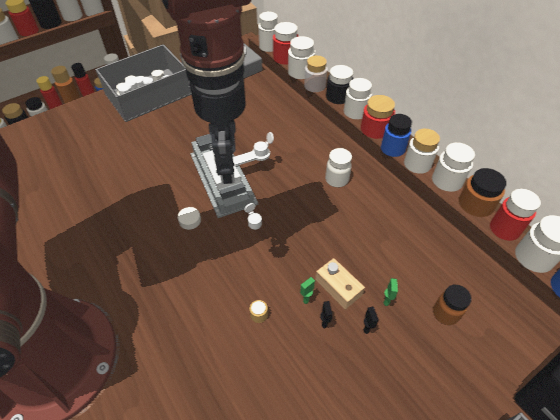

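The top view shows the leaf drawn and the pin standing at (216,235), with the handle top at 96 mm (97 expected). The side view is blocked by the gripper, so I'll clear the arm and check once more.

```bash
python3 - <<'E'
from probe import *
manip.move_ptp([.33,-.30,.33],down(20)); manip.hold(.3); print(manip.current_time())
for n in ("top","side"):
    p,d=imaging.camera(n); cv2.imwrite(f"pics/{n}8.png",p)
    Q=cloud(n,d).reshape(-1,3); L=Q[:,:2]-np.array(at(.0175)); s=(np.linalg.norm(L,axis=1)<.024)
    top=Q[s&(Q[:,2]>.092)&(Q[:,2]<.102)]; print(n,len(top),"handle top z",np.median(top[:,2])*1e3,rect(top))
t=cv2.imread("pics/top8.png");s=cv2.imread("pics/side8.png")
k=lambda i,x,y:cv2.resize(i[y:y+60,x:x+66],None,fx=6,fy=6,interpolation=cv2.INTER_CUBIC)
cv2.imwrite("pics/c8.png",np.hstack([k(t,185,205),k(s,190,130)]))
E
```

```text
21.2083
top 45 handle top z 96.85872278194242 ((510.1238098144531, 204.90003967285156), (11.95327091217041, 27.24166488647461), 77.64075469970703)
side 0 handle top z nan ((0.0, 0.0), (0.0, 0.0), 0.0)
  return _methods._mean(a, axis=axis, dtype=dtype,
  ret = ret.dtype.type(ret / rcount)
```

View pics/c8.png

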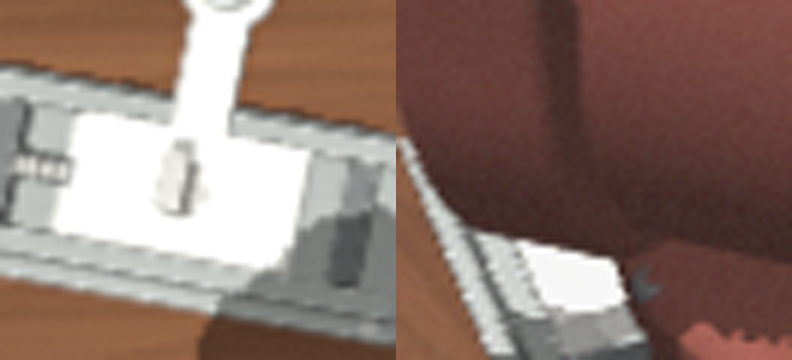

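View pics/top8.png

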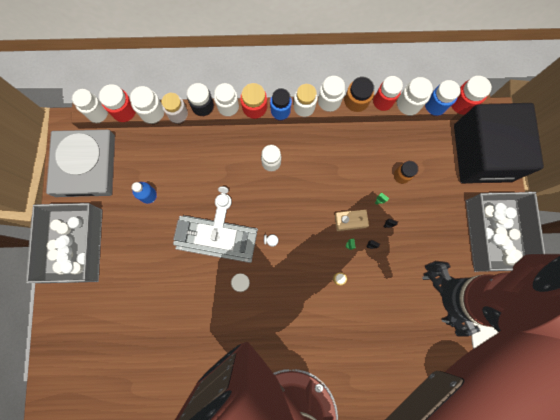

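The top view clearly shows the handle top at 96.9 mm (home is 97.0), and everything else is unchanged. The arm still blocks the side view, so I'll return to the start pose for one clean side look.

```bash
python3 - <<'E'
from probe import *
manip.set_joints([1.047, 0.291, -0.153, 1.127, 0, 1.431]); manip.hold(.3); print(manip.current_time())
n="side"; p,d=imaging.camera(n); cv2.imwrite("pics/side9.png",p)
Q=cloud(n,d).reshape(-1,3); L=Q[:,:2]-np.array(at(.0175)); s=(np.linalg.norm(L,axis=1)<.024)
top=Q[s&(Q[:,2]>.092)&(Q[:,2]<.102)]; print(len(top),np.median(top[:,2])*1e3,rect(top))
for f in ("side",):
  a=cv2.imread("pics/side0.png").astype(int); df=cv2.GaussianBlur(np.abs(a-p).max(-1).astype(np.uint8),(3,3),0)>40
  nn,l,st,ce=cv2.connectedComponentsWithStats(df.astype(np.uint8)); print([(ce[k].round().tolist(),int(st[k,4])) for k in range(1,nn) if st[k,4]>12])
cv2.imwrite("pics/c9.png",cv2.resize(p[125:200,180:280],None,fx=7,fy=7,interpolation=cv2.INTER_CUBIC))
E
```

```text
24.4417
56 96.91349130791818 ((508.01837158203125, 204.26454162597656), (13.957693099975586, 26.72934913635254), 80.66497039794922)
[([256.0, 154.0], 773), ([219.0, 158.0], 297), ([265.0, 171.0], 111), ([229.0, 182.0], 154), ([351.0, 280.0], 281)]
```

View pics/c9.png

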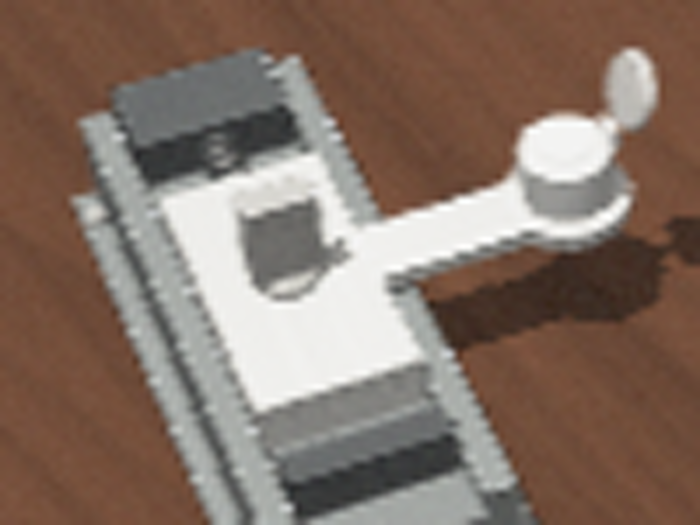

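The side view shows the pin upright with its collar flat on the leaf at about crop (290,285). The leaf is held drawn. Only the leaf, its shadow and the pin's old spot have changed. Handing in.

```bash
python3 -c "
from station import job_done; job_done()"
```

```text
the job is handed in; nothing more can be done
```

The flat-handled steel pin is home through both the leaf and the knuckle, its collar is down on the leaf, and the gripper has let go. I handed the job in at about 24 s.

- **How it went:** I lifted the pin out of the rest and put it into the leaf's hole. I then drew the leaf and probed every 2 mm with presses meant to stop at about 4 N. Readings at the stops reached about 7 N. The hidden hole was at about y = +17.5 mm, and I seated the pin with less than 8 N of push.
- **Seating:** The handle top measures 96.9 mm in both the top and side views, against 97.0 mm when fully home. The leaf stays drawn.
- **Rest of the scene:** A before-and-after comparison of the side view shows changes only at the leaf and its arm and at the pin's old spot in the rest. The short pin, caps, jars and bottles are where they were.
- **Failed or disagreeing checks:** The first two side views after release were blocked by the arm, and the side view from the start pose replaced them. An early depth check of the collar was too noisy to use. The two cameras disagreed by about 2 mm in x throughout, which is within their calibration.

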